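# Book a carton into the tool store with the barcode scanner

## Task

Book in the low, long carton: press the terminal's round key, then pick up the scanner and hold it still for two seconds with its window about 10 cm from that carton's label, beam on the label's middle and scan line along the label's long side. Then lay the scanner back flat and wholly on its rest pad without dropping it, and only then press the wide bar key. Press one key at a time, never the square one, do not scan the tall carton, and leave the cartons and other things where they are.

Things in the scene. Friction and masses are not known exactly. Their poses are not given: they have to be found in the camera images.
- scanner: black hand scanner, 170 mm long, lying flat. Origin: middle of its underside; x along it to the head, z up. Straight handle 36 mm wide (y), 36 mm high, x = -85 to 25 mm; balances near x = -8 mm. Wider head (62 mm), x = 27 to 83 mm, 68 mm high, its underside 12 mm up; its window looks 45 degrees down and forwards when the scanner is level. About 0.24 kg
- scanner_window (a point): middle of the scanner's window, (69, 0, 26) mm in the scanner's frame. Beam along this point's x (45 degrees below the scanner's x), scan line along its y (the scanner's y). Reads by itself when still: label 60 to 150 mm off along the beam, its middle within 20 mm of the beam, beam within 60 degrees of square to it, scan line within 20 degrees of its long side, either way round
- carton_low: low, long cardboard carton, 130 (x) by 200 (y) by 60 mm high, 1.6 kg: the one to book in. Origin: middle of its underside
- carton_low_label (a point): middle of the white barcode label on top of the low carton, at its top's centre, 61 mm above the desk; the label is 64 (x) by 100 mm (y), long side along the carton's y, the black bars running along x
- carton_tall: tall, square cardboard carton, 130 by 130 by 120 mm high: not to be scanned. Origin: middle of its underside
- carton_tall_label (a point): middle of the like label on top of the tall carton, 121 mm above the desk
- rest_pad: rest pad of the scanner: flat plywood board with a brown cork top, fixed to the desk, 110 (x) by 230 (y) by 12 mm high. Origin: middle of its underside. The scanner lies along its y, either way round
- terminal: booking terminal: low grey box fixed to the desk, 140 (x) by 230 (y) by 45 mm high, dark display on its far side, three white spring keys in a row along y, each standing 13 to 14 mm out of the top. Origin: middle of its underside
- key_round_top (a point): middle of the top of the round key, 36 mm across, at (-20, 75, 59) mm in the terminal's frame (left, seen from the robot)
- key_square_top (a point): middle of the top of the square key, 26 by 26 mm, at (-20, 0, 59) mm in the terminal's frame: not to be pressed
- key_bar_top (a point): middle of the top of the wide bar key, 62 (x) by 26 mm (y), at (-20, -75, 59) mm in the terminal's frame (right, seen from the robot)
- key_round (a joint): travel of the round key: 0 up, 0.008 m fully down, about 4.5 N; springs back
- key_square (a joint): travel of the square key, likewise
- key_bar (a joint): travel of the bar key, likewise
- tape_roll: roll of brown packing tape lying flat, 100 mm across, 45 mm high, bystander. Origin: middle of its underside
- mug: white mug, 76 mm across, 90 mm high, bystander. Origin: middle of its underside
- tape_measure: yellow tape measure, 90 by 90 by 55 mm, bystander. Origin: middle of its underside

How it is judged:
On the way, in this order (a step that is already met when the one before it is completed fails the run):
1. the round key is pressed down (at least 5 mm of its 8) (value of joint key_round above 0.005 m and value of joint key_bar below 0.002 m), for 0.05 s.
2. the held scanner reads the low carton's label, still for 1.3 s: label 50 to 160 mm ahead, within 22 mm of the beam, beam within 62 deg of square, scan line within 23 deg, under 20 mm/s (x of carton_low_label in the frame of scanner_window between 0.05 and 0.16 m and y of carton_low_label in the frame of scanner_window between -0.022 and 0.022 m and z of carton_low_label in the frame of scanner_window between -0.022 and 0.022 m and angle between the x axis of scanner_window and the z axis of carton_low, either way round below 1.08 rad and angle between the y axis of scanner_window and the y axis of carton_low, either way round below 0.4 rad and linear speed of scanner below 0.02 m/s and angular speed of scanner below 0.15 rad/s and contact force between the fingers and scanner above 0.5 N), for 1.3 s.
3. the scanner lies flat and still on its rest pad, along it and wholly on it, and is let go (x of scanner in the frame of rest_pad between -0.03 and 0.03 m and y of scanner in the frame of rest_pad between -0.035 and 0.035 m and z of scanner in the frame of rest_pad between 0.006 and 0.018 m and angle between scanner's own z axis and vertical below 0.08 rad and angle between the x axis of scanner and the y axis of rest_pad, either way round below 0.35 rad and contact force between the fingers and scanner below 0.1 N and linear speed of scanner below 0.02 m/s), for 0.2 s.
4. the bar key is pressed down (at least 5 mm of its 8) (value of joint key_bar above 0.005 m and value of joint key_round below 0.002 m), for 0.05 s.
At the end, for the whole second after the job is handed in: Scanner lies flat (0.08 rad), at rest and let go on its pad, within 30 mm across and 35 mm along of the pad's middle and 0.35 rad of its length; all keys up (under 2 mm down); cartons, tape roll, mug and tape measure within 25 mm of their starts (all of step 3 and value of joint each of key_round, key_square, key_bar below 0.002 m and distance of each of tape_roll, mug, tape_measure, carton_low, carton_tall from where it was at the start of the episode below 0.025 m); the robot touches nothing.
It fails at once if the square key is pressed (over 3 mm), or the round and the bar key are down at once (over 3 mm each) (value of joint key_square above 0.003 m or value of joint each of key_round, key_bar above 0.003 m).
It fails at once if the bar key is pressed while the scanner is off its pad (raised over 30 mm) (value of joint key_bar above 0.003 m and z of scanner in the frame of rest_pad above 0.03 m).
It fails at once if the tall carton's label is read: the scanner is aimed at it in range and nearly still (x of carton_tall_label in the frame of scanner_window between 0.05 and 0.16 m and y of carton_tall_label in the frame of scanner_window between -0.022 and 0.022 m and z of carton_tall_label in the frame of scanner_window between -0.022 and 0.022 m and angle between the x axis of scanner_window and the z axis of carton_tall, either way round below 1.08 rad and angle between the y axis of scanner_window and the y axis of carton_tall, either way round below 0.4 rad and linear speed of scanner below 0.02 m/s and angular speed of scanner below 0.15 rad/s).
It fails at once if the scanner is dropped: free of the fingers more than 30 mm above the desk (height (world z) of scanner above 0.03 m and contact force between the fingers and scanner below 0.05 N).
It fails at once if a carton or another thing on the desk is moved more than 25 mm (distance of any of tape_roll, mug, tape_measure, carton_low, carton_tall from where it was at the start of the episode above 0.025 m).
It also fails if it takes over 69 s, if anything falls off the work surface, if the arm or the gripper's body presses on something with over 40 N, if the wrist force passes 120 N, or if a joint passes its speed limit or range.

## Robot

A 7-joint arm with a two-finger parallel gripper is mounted at the origin on the work surface. World frame = base frame: x ahead of the robot, y to its left, z up, the work surface at z = 0. Lengths are in m, angles in rad, forces in N, time in s.
With the tool pointing down it reaches from about 0.425 to 0.95 m from the base axis. Payload 4.7 kg.
Tool frame: the origin (TCP) lies on the centre line of the jaws, within the pads' length; the fingertips stand robot.nose_length ahead of it and the grasp point (between the pads) lies 8 mm behind it (robot.nose_length is the distance from the TCP to the fingertips, in m); z points along the fingers, x is the direction in which the jaws open and shut, and the axes are right-handed (so a half turn about z gives the same grasp; the last joint's range is limited). The gripper opens to 85 mm and grips with 20 to 120 N. Pads are 22 mm wide; open, the fingers measure 114 mm over their backs; the gripper's body (76 mm by 85 mm) begins 54 mm behind the grasp point. The pads swing forward as they close: fully open they stand 13 mm farther back than shut.
Start: joints at [-1.321, 0.469, -0.049, 1.532, 0.024, 1.141, -0.082], TCP at [0.186, 0.649, 0.242] pointing down, gripper open.
Joint ranges: [-2.59, 2.59], [-0.33, 1.99], [-1.39, 1.29], [0.1, 2.45], [-1.04, 4.18], [0.21, 1.99], [-2.66, 2.66]. Speed limits (rad/s): [2.57, 2.57, 3.14, 3.14, 3.14, 3.14, 3.14].

## Interface

Orientations are given as [roll, pitch, yaw] about the fixed x, y, z axes, in that order (R = Rz(yaw) Ry(pitch) Rx(roll)).
In Python, from plant import robot gives the robot as it stands. Calls block until the motion is done:
- robot.goto(position, orientation): joint-space move of the TCP to a pose.
- robot.move_straight(position, vel=0.15, attitude=None, contact_N=None): straight line of the TCP; attitude=None keeps the orientation; vel is the mean speed in m/s. With contact_N (N) it stops when the force on the tool has changed by that much, and returns True; else False.
- robot.move_joints(angles): joint-space move.
- robot.grip(opening, strength=None): opening from 0.0 (shut) to 1.0 (fully open); strength is the grip in N (None keeps the last); returns when the fingers have stopped.
- robot.sleep(seconds).
- robot.inverse_kinematics(position, orientation): joint angles nearest the present ones, or None.
- robot.sense(): the state.
- robot.grab_frame(name): name is "side" or "top" or "wrist"; returns a dict with "image" (384x512x3 uint8, red, green, blue), "range_z" (384x512 float32, m along the optical axis (not along the pixel's ray), 0 where there is no reading), "fx", "fy", "cx", "cy" (pixels), "R" (3x3) and "t" (3): a world point X has camera coordinates R X + t. Camera axes: x right, y down, z forward; pixel columns grow to the right and rows downward; lengths in m; the calibration is good to about 2 mm. A picture is of the moment at which its call begins.
A pose or a line that the arm cannot do raises robot.IKError and nothing moves.
- robot.close_job(): hands the job in, once; it reports no verdict.
The state is a dict: "t": time; "joint_pos": joint angles; "joint_velocities": joint speeds; "effort": joint torques, N m; "tcp_pos": TCP position; "tcp_rot": TCP orientation; "wrist_force": force on the tool from outside, world axes, zero at the start; "torque": the same for the moment, N m; "opening": opening from 0.0 (shut) to 1.0 (fully open).
Only numpy, scipy, OpenCV 4.12 (cv2) and the standard library are available. Lean on these libraries where they do the work, as an engineer would, in place of code of your own. Each camera call takes 0.05 s, during which the arm holds its last target. There are 200 camera calls.

## Working session

There is one attempt and no reset: what is moved stays moved. The work goes in short steps, each a Python script; the robot and the scene stay as the last script left them, time stands still between calls to the robot, and variables do not carry over. Pictures are saved under pics/ and viewed, about 8 in all and at most 12, crops included, and the job is handed in when it is done.

```bash
ls; mkdir -p pics; python3 - <<'E'
from plant import robot
import cv2,numpy as np
for n in("top","side"):
    f=robot.grab_frame(n)
    np.savez(f"pics/{n}1.npz",**f)
    cv2.imwrite(f"pics/{n}1.png",cv2.resize(f["image"][:,:,::-1],(800,600)))
    print(n,f["fx"],f["cx"],f["cy"],(-f["R"].T@f["t"]).round(3),f["R"].round(3).tolist())
print(robot.nose_length, robot.sense())
E
```

```text
pics
top 373.8620059255508 254.56468403065261 193.7231603249617 [ 0.34  -0.004  1.13 ] [[-0.001, -1.0, -0.02], [-0.98, 0.005, -0.197], [0.197, 0.019, -0.98]]
side 399.0361596698882 248.29256240565712 194.80822491722333 [ 0.171 -0.872  0.659] [[0.923, -0.383, 0.021], [-0.185, -0.492, -0.851], [0.336, 0.782, -0.525]]
0.011 {'t': 0.1, 'joint_pos': array([-1.32092847,  0.46938556, -0.04857543,  1.53353008,  0.02413545,
        1.14101172, -0.08230662]), 'joint_velocities': array([ 3.51766318e-04, -1.73117515e-03,  5.09810640e-04, -2.10535464e-03,
        3.23526135e-04,  1.53428318e-03, -7.65049103e-06]), 'effort': array([ 1.21051304e-03, -5.11513352e+01, -4.66825697e-02, -2.38390964e+01,
        1.07771149e-02,  4.41739656e-03,  1.41568830e-05]), 'tcp_pos': array([0.18561241, 0.64847269, 0.24136839]), 'tcp_rot': array([3.14149200e+00, 1.74525943e-03, 1.29204720e+00]), 'wrist_force': array([-0.34625923,  0.04992122,  0.18442213]), 'torque': array([ 0.00164064, -0.01276484, -0.05355108]), 'opening': 0.9987918854704535}
```

View pics/top1.png

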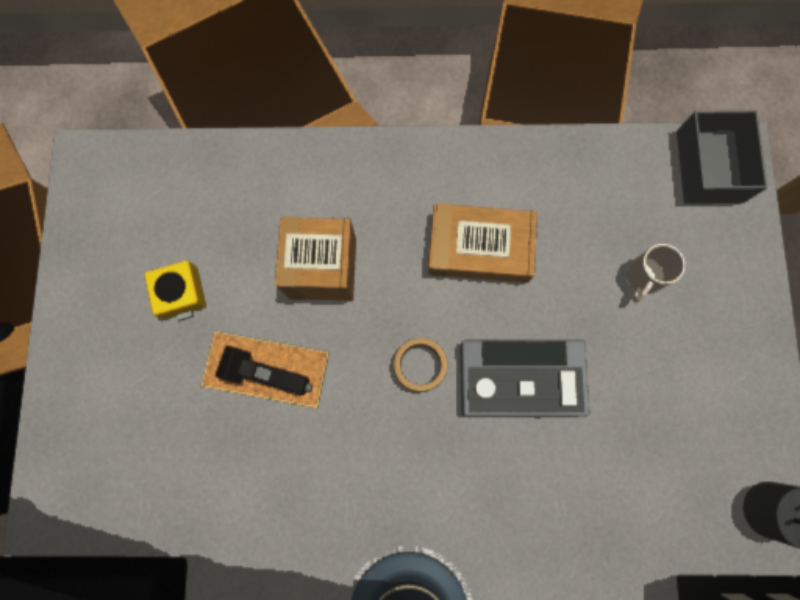

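View pics/side1.png

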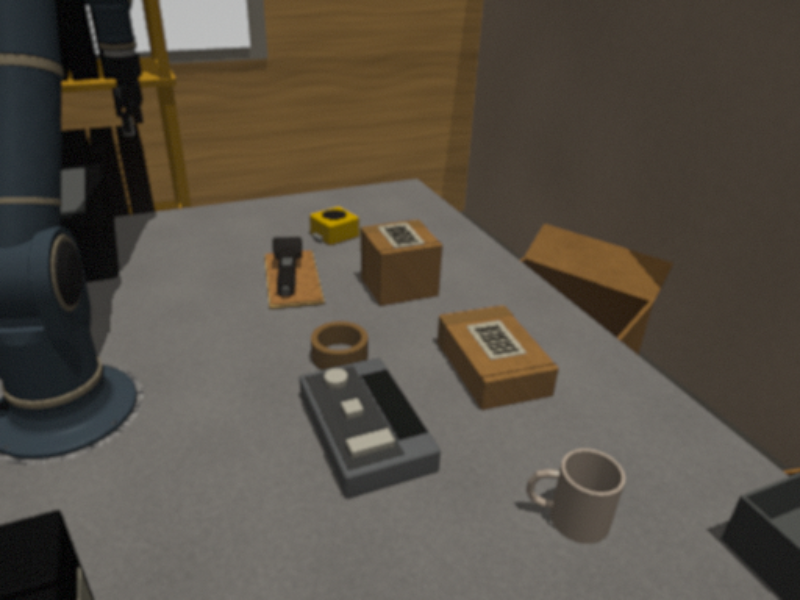

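The top view shows the scanner on its pad at (262,370) with its head to the left. The low carton's label is at (484,239), and the keys are round (486,388), square (527,388) and bar (568,388). The tall carton is at (315,258). The arm is clear of everything.

```bash
cat > h.py <<'E'
import numpy as np,cv2
def ray(f,uv,z):
    """pixels (N,2) -> world points on plane z"""
    uv=np.atleast_2d(uv).astype(float)
    d=np.c_[(uv[:,0]-f["cx"])/f["fx"],(uv[:,1]-f["cy"])/f["fy"],np.ones(len(uv))]@f["R"]
    c=-f["R"].T@f["t"]
    return c+d*((z-c[2])/d[:,2])[:,None]
def blobs(mask,amin):
    cs,_=cv2.findContours(mask.astype(np.uint8),cv2.RETR_EXTERNAL,cv2.CHAIN_APPROX_NONE)
    return [c[:,0] for c in cs if cv2.contourArea(c)>=amin]
def rect(f,c,z):
    """centre, (long, short), yaw of the long side, of a contour on plane z"""
    p=ray(f,c,z)[:,:2].astype(np.float32)
    b=cv2.boxPoints(cv2.minAreaRect(p*1000))/1000
    e=[b[1]-b[0],b[2]-b[1]]; e.sort(key=np.linalg.norm)
    l=e[1]; yaw=np.arctan2(l[1],l[0])%np.pi
    return b.mean(0).round(4),(np.linalg.norm(e[1]).round(3),np.linalg.norm(e[0]).round(3)),round(float(np.degrees(yaw)),1)
E
python3 - <<'E'
from h import *
f=dict(np.load("pics/top1.npz")); im=f["image"]; hsv=cv2.cvtColor(im,cv2.COLOR_RGB2HSV)
s=1.5625
def roi(x0,y0,x1,y1):
    m=np.zeros(im.shape[:2],bool); m[int(y0/s):int(y1/s),int(x0/s):int(x1/s)]=1; return m
white=(hsv[...,2]>165)&(hsv[...,1]<60)
for n,r,z,a in(("keys",(460,345,590,410),.059,30),("low",(440,215,530,270),.061,100),("tall",(280,225,350,285),.121,100)):
    m=white&roi(*r)
    if n!="keys": m=cv2.morphologyEx(m.astype(np.uint8),cv2.MORPH_CLOSE,np.ones((7,7)))
    for c in blobs(m,a): print(n,rect(f,c,z))
orange=(hsv[...,1]>90)
m=cv2.morphologyEx((orange&roi(190,320,340,420)).astype(np.uint8),cv2.MORPH_CLOSE,np.ones((5,5)))
for c in blobs(m,300): print("pad",rect(f,cv2.convexHull(c)[:,0],.012))
sc=(hsv[...,2]<75)&roi(212,340,320,400)
for c in blobs(sc,60): print("scanner",rect(f,c,.048), c.min(0)*s,c.max(0)*s)
# range heights
P=lambda u,v:ray(f,[u/s,v/s],0)
u,v=np.meshgrid(np.arange(512),np.arange(384)); Z=f["range_z"]
C=np.stack([(u-f["cx"])/f["fx"]*Z,(v-f["cy"])/f["fy"]*Z,Z],-1)
W=(C-f["t"])@f["R"]; 
for n,(x,y) in dict(round=(486,388),sq=(527,388),bar=(568,388),low=(484,258),tall=(315,285),handle=(290,379),head=(235,365),tape=(420,342)).items(): print(n,W[int(y/s),int(x/s)].round(3))
box=W[roi(206,335,325,400)]; h=box[box[:,2]>.055]; k=box[(box[:,2]>.032)&(box[:,2]<.054)]
print("head",len(h),h.mean(0),h[:,2].max(),"handle",len(k),k.mean(0))
g=box[box[:,2]>.03][:,:2]; print(cv2.minAreaRect((g*1000).astype(np.float32)))
np.save("pics/W.npy",W)
E
```

```text
keys (array([ 0.3976, -0.2156], dtype=float32), (np.float32(0.023), np.float32(0.022)), 89.8)
keys (array([ 0.3992, -0.1409], dtype=float32), (np.float32(0.031), np.float32(0.031)), 89.8)
keys (array([ 0.3975, -0.2903], dtype=float32), (np.float32(0.056), np.float32(0.024)), 0.6)
low (array([ 0.6797, -0.1449], dtype=float32), (np.float32(0.098), np.float32(0.062)), 84.5)
tall (array([0.6393, 0.1705], dtype=float32), (np.float32(0.099), np.float32(0.061)), 89.5)
pad (array([0.4371, 0.2742], dtype=float32), (np.float32(0.229), np.float32(0.109)), 79.4)
scanner (array([0.4237, 0.2689], dtype=float32), (np.float32(0.17), np.float32(0.061)), 72.0) [215.625 346.875] [307.8125 393.75  ]
round [ 0.398 -0.142  0.062]
sq [ 0.398 -0.216  0.057]
bar [ 0.397 -0.289  0.059]
low [ 0.641 -0.144  0.061]
tall [0.578 0.165 0.119]
handle [0.416 0.219 0.049]
head [0.441 0.316 0.068]
tape [ 0.486 -0.021  0.045]
head 433 [0.43807173 0.30718659 0.09572685] 1.1304762008038414 handle 475 [0.41667618 0.23708929 0.04686522]
((397.3190612792969, 172.50741577148438), (370.54266357421875, 61.19657897949219), 73.20081329345703)
```

```bash
cat > press.py <<'E'
from plant import robot
import numpy as np
def press(x,y):
    yaw=float(np.arctan2(y,x)); o=[np.pi,0,yaw]; n=robot.nose_length
    robot.goto([x,y,.16],o)
    robot.move_straight([x,y,.068+n],vel=.12)
    hit=robot.move_straight([x,y,.048+n],vel=.025,contact_N=9)
    s=robot.sense(); print("press",hit,"tip z",round(s["tcp_pos"][2]-n,4),s["wrist_force"].round(1),s["tcp_pos"].round(4))
    robot.sleep(.2); s=robot.sense(); print("held",round(s["tcp_pos"][2]-n,4),s["wrist_force"].round(1))
    robot.move_straight([x,y,.16],vel=.15); print("t",robot.sense()["t"])
E
python3 - <<'E'
from press import *
import cv2
for p in([.404,-.141,.06],[.404,-.141,.16],[.404,-.141,.2],[.43,.25,.3]): print(robot.inverse_kinematics(p,[np.pi,0,float(np.arctan2(p[1],p[0]))]) is not None)
robot.grip(0.0,60)
print(robot.sense()["opening"])
robot.goto([.43,-.1,.22],[np.pi,0,-.25])
press(.404,-.141)
robot.grip(1.0)
th=np.radians(-17)
robot.goto([.425,.26,.28],[np.pi,0,th])
f=robot.grab_frame("wrist"); np.savez("pics/wrist1.npz",**f); cv2.imwrite("pics/wrist1.png",f["image"][:,:,::-1])
print(robot.sense()["t"],(-f["R"].T@f["t"]).round(3),f["R"].round(2).tolist())
E
```

```text
True
True
True
True
0.0009750386912976785
press True tip z 0.051 [-1.5  1.2 10.2] [ 0.4044 -0.141   0.062 ]
held 0.051 [-2.1  1.   9.8]
t 6.5583
8.9417 [0.447 0.33  0.41 ] [[0.96, -0.29, -0.0], [-0.28, -0.91, 0.29], [-0.09, -0.28, -0.96]]
```

View pics/wrist1.png

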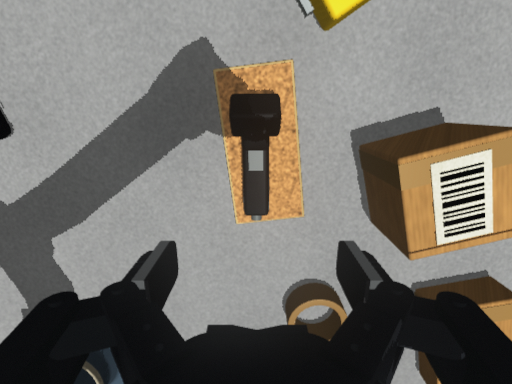

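The wrist view shows the scanner handle at columns 243–269, rows 137–215, with the head above it. The pad outline is visible at columns 215–303, rows 60–222, and the scanner is clear to grasp.

```bash
python3 - <<'E'
from h import *
f=dict(np.load("pics/wrist1.npz")); im=f["image"]; hsv=cv2.cvtColor(im,cv2.COLOR_RGB2HSV)
cork=(hsv[...,1]>70)&(hsv[...,2]>90)
r=np.zeros(im.shape[:2],np.uint8); r[50:232,205:312]=1
m=cv2.morphologyEx((cork&(r>0)).astype(np.uint8),cv2.MORPH_OPEN,np.ones((3,3)))
c=max(blobs(m,300),key=len); hull=cv2.convexHull(c)[:,0]; print("pad",rect(f,hull,.012), hull.min(0),hull.max(0))
mid=[];w=[]
for v in range(148,208):
    d=np.where(~cork[v,225:290])[0]+225   # non-cork run = handle
    g=[x for x in d if 236<=x<=276]
    a,b=ray(f,[[min(g)-.5,v],[max(g)+.5,v]],.048)[:,:2]; mid.append((a+b)/2); w.append(np.linalg.norm(b-a))
mid=np.array(mid); vx,vy,x0,y0=cv2.fitLine(mid.astype(np.float32),cv2.DIST_HUBER,0,.001,.001)[:,0]
d=np.array([vx,vy])*np.sign(vy); print("axis yaw",np.degrees(np.arctan2(d[1],d[0])),"width",np.median(w),"pt",x0,y0)
dark=(hsv[...,2]<70)
col=np.where(dark[120:230,248:266].mean(1)>.6)[0]+120; print("rows",col.min(),col.max())
end=ray(f,[[257,col.max()+.5]],.048)[0,:2]; p=np.array([x0,y0]); end=p+d*((end-p)@d)
print("end",end,"origin",end+.085*d)
# head top, z .080
hm=dark.astype(np.uint8); hm[:85]=0;hm[140:]=0;hm[:,:222]=0;hm[:,290:]=0
print("head@.08",rect(f,max(blobs(hm,100),key=len),.080), np.c_[ray(f,[[256,137]],.08)])
E
```

```text
pad (array([0.438 , 0.2761], dtype=float32), (np.float32(0.226), np.float32(0.108)), 79.5) [213  60] [303 223]
axis yaw 73.62571 width 0.03585990265264699 pt 0.41995978 0.24860527
rows 120 214
end [0.40381052 0.19364371] origin [0.42777294 0.27519616]
head@.08 (array([0.442 , 0.3229], dtype=float32), (np.float32(0.06), np.float32(0.052)), 164.2) [[0.43698646 0.30027893 0.08      ]]
```

Both views agree: pad at (0.4375, 0.275), 79.4°; scanner origin (0.428, 0.275), yaw 73.6°, with width 35.9 mm against the specified 36. Next I grasp at the balance point and lift.

```bash
python3 - <<'E'
from plant import robot
import numpy as np,cv2
y=np.radians(73.6); d=np.array([np.cos(y),np.sin(y)]); g=np.array([.4278,.2752])-.008*d
o=[np.pi,0,y-np.pi/2]
robot.goto([*g,.16],o)
print(robot.move_straight([*g,.029],vel=.12,contact_N=8), robot.sense()["tcp_pos"].round(4))
robot.grip(0.0,60)
s=robot.sense(); print(s["opening"],s["opening"]*85)
robot.move_straight([*g,.06],vel=.06)
robot.move_straight([*g,.2],vel=.15)
s=robot.sense(); print(s["t"],s["opening"],s["wrist_force"].round(2),s["torque"].round(3))
for n in("wrist","side"):
    f=robot.grab_frame(n); np.savez(f"pics/{n}2.npz",**f); cv2.imwrite(f"pics/{n}2.png",f["image"][:,:,::-1])
a=cv2.imread("pics/wrist2.png");b=cv2.imread("pics/side2.png")[40:300,100:400]
b=cv2.resize(b,None,fx=384/260,fy=384/260); c=np.hstack([a,b]); cv2.imwrite("pics/both2.png",cv2.resize(c,(800,int(800*c.shape[0]/c.shape[1]))))
E
```

```text
False [0.4261 0.2678 0.0296]
0.4105550953645621 34.89718310598778
13.0 0.41234432278905114 [ 0.08 -0.56 -3.19] [-0.009  0.045 -0.014]
```

View pics/both2.png

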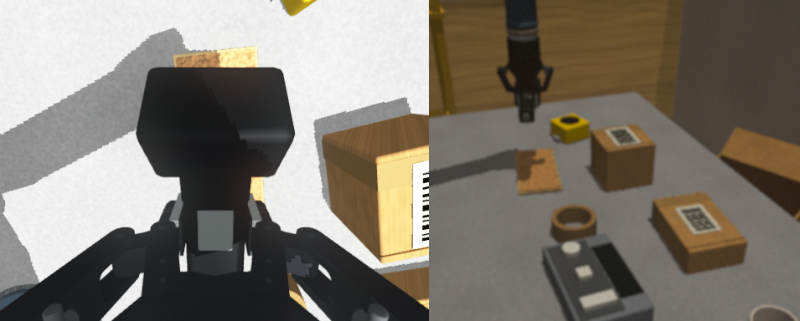

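The scanner is held straight with its head forward, and pad and bystanders are undisturbed. I check its tilt from the depth of the head top, then go and scan.

```bash
cat > scan.py <<'E'
from plant import robot
from h import *
def headtop(f):
    """plane fit to the head's top as seen by the wrist camera: normal, centre in world"""
    v,u=np.mgrid[75:150:3,185:330:3]; z=f["range_z"][v,u]; k=z>0; u,v,z=u[k],v[k],z[k]
    W=(np.c_[(u-f["cx"])/f["fx"]*z,(v-f["cy"])/f["fy"]*z,z]-f["t"])@f["R"]
    W=W[abs(W[:,2]-np.median(W[:,2]))<.012]
    c=np.median(W,0); n=np.linalg.svd(W-W.mean(0))[2][2]; return n*np.sign(n[2]),c,len(W)
E
python3 - <<'E'
from scan import *
f=dict(np.load("pics/wrist2.npz")); n,c,k=headtop(f); print("normal",n.round(3),"centre",c.round(4),k,"expected z",.2-.0176+.080-.012)
L=np.array([.6797,-.1449,.061]); y=np.radians(-5.5); d=np.array([np.cos(y),np.sin(y)])
p=L[:2]-.1397*d-.008*d; o=[np.pi,0,y-np.pi/2]
z=.061+.0447+.0176
print(p,robot.inverse_kinematics([*p,z],o))
robot.goto([*p,.22],o)
f=robot.grab_frame("wrist"); n,c,k=headtop(f); print("normal",n.round(3),"centre",c.round(4),k)
robot.move_straight([*p,z],vel=.1)
robot.sleep(.4)
f=robot.grab_frame("wrist"); n,c,k=headtop(f); print("normal",n.round(3),"centre",c.round(4),k)
np.savez("pics/wrist3.npz",**f); a=f["image"]
b=robot.grab_frame("side")["image"][100:300,200:400]; b=cv2.resize(b,(384,384))
cv2.imwrite("pics/both3.png",cv2.resize(np.hstack([a,b]),(800,343))[:,:,::-1])
s=robot.sense(); print(s["t"],s["tcp_pos"].round(4),s["tcp_rot"].round(4))
E
```

```text
normal [0.202 0.683 0.702] centre [0.4454 0.337  0.235 ] 1090 expected z 0.2504
[ 0.53267998 -0.13074358] [-0.47170723  0.5263412   0.85469781  1.988436   -0.52348926  0.8603898
 -0.99627632]
normal [ 0.709 -0.067  0.702] centre [ 0.6056 -0.136   0.2554] 1092
normal [ 0.708 -0.07   0.702] centre [ 0.6052 -0.1379  0.1593] 1085
16.2917 [ 0.5327 -0.1307  0.1234] [-3.1415e+00  1.0000e-04 -1.6668e+00]
```

View pics/both3.png

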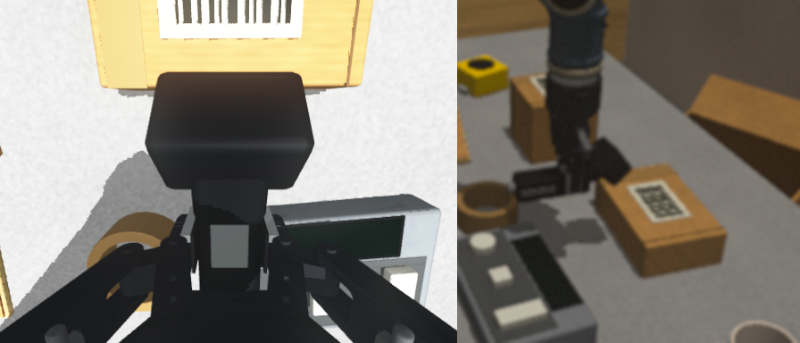

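The head is over the near side of the carton and centred on its label. The handle is level, and the head's slanted face reads 45.0°, as expected. I hold it, then put it back.

```bash
python3 - <<'E'
from scan import *
robot.sleep(2.3)
p=robot.sense()["tcp_pos"]; robot.move_straight([p[0],p[1],.22],vel=.15)
y=np.radians(79.4); d=np.array([np.cos(y),np.sin(y)]); g=np.array([.4375,.275])-.008*d; o=[np.pi,0,y-np.pi/2]
robot.goto([*g,.2],o)
robot.move_straight([*g,.05],vel=.12)
robot.sleep(.2)
hit=robot.move_straight([*g,.0285],vel=.02,contact_N=3)
s=robot.sense(); print(hit,s["tcp_pos"].round(4),s["wrist_force"].round(2))
robot.grip(1.0); robot.sleep(.3)
robot.move_straight([*g,.06],vel=.05); robot.move_straight([*g,.28],vel=.15)
f=robot.grab_frame("wrist"); np.savez("pics/wrist4.npz",**f); a=f["image"]
f2=robot.grab_frame("top"); np.savez("pics/top4.npz",**f2)
b=cv2.resize(f2["image"][190:290,110:210],(384,384),interpolation=cv2.INTER_CUBIC)
cv2.imwrite("pics/both4.png",cv2.resize(np.hstack([a,b]),(800,343))[:,:,::-1]); print(robot.sense()["t"])
E
```

```text
True [0.4359 0.267  0.0295] [-0.56  0.72  6.44]
26.7917
```

View pics/both4.png

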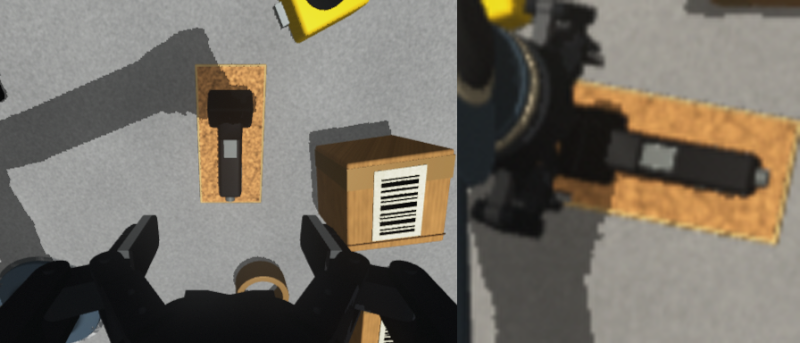

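The scanner lies parallel to the pad and centred across it. I measure its position along the pad before pressing the bar key.

```bash
python3 - <<'E'
from press import *
from h import *
f=dict(np.load("pics/wrist4.npz")); hsv=cv2.cvtColor(f["image"],cv2.COLOR_RGB2HSV)
dark=hsv[...,2]<70
rows=np.where(dark[130:240,250:264].mean(1)>.6)[0]+130; v=rows.max()
cols=[np.where(dark[r,236:280])[0]+236 for r in (v-40,v-8)]
pts=np.array([ray(f,[[c.mean(),r]],.048)[0,:2] for c,r in zip(cols,(v-40,v-8))]); d=pts[0]-pts[1]; d/=np.linalg.norm(d)
end=pts[1]+d*((ray(f,[[257,v+.5]],.048)[0,:2]-pts[1])@d); org=end+.085*d
y=np.radians(79.4); P=np.array([np.cos(y),np.sin(y)]); e=org-[.4375,.275]
print("yaw",np.degrees(np.arctan2(d[1],d[0])),"origin",org,"along",e@P,"across",e@[P[1],-P[0]])
if abs(e@P)<.025 and abs(e@[P[1],-P[0]])<.02:
    robot.grip(0.0)
    robot.goto([.43,0,.25],[np.pi,0,0])
    press(.3985,-.2903)
    robot.move_straight([.3985,-.2903,.28])
    f=robot.grab_frame("top"); cv2.imwrite("pics/top5.png",cv2.resize(f["image"],(800,600))[:,:,::-1])
    a=dict(np.load("pics/top1.npz"))["image"].astype(int); df=np.abs(f["image"]-a).max(2)>60
    print([ (c.min(0)*1.5625).round().tolist()+(c.max(0)*1.5625).round().tolist() for c in blobs(df,25)], robot.sense()["t"])
E
```

```text
yaw 80.27916781749208 origin [0.43617933 0.27547219] along 0.0002211974762823026 across -0.0013849957694716665
press True tip z 0.0511 [-0.6  0.6  8.7] [ 0.3989 -0.2904  0.0621]
held 0.051 [-1.2  1.4  8. ]
t 32.3
[[186.0, 556.0, 288.0, 598.0], [3.0, 498.0, 166.0, 555.0], [262.0, 416.0, 522.0, 583.0], [520.0, 381.0, 533.0, 394.0], [480.0, 381.0, 494.0, 397.0], [244.0, 373.0, 311.0, 395.0], [252.0, 356.0, 312.0, 381.0], [467.0, 297.0, 784.0, 598.0]] 33.3
```

View pics/top5.png

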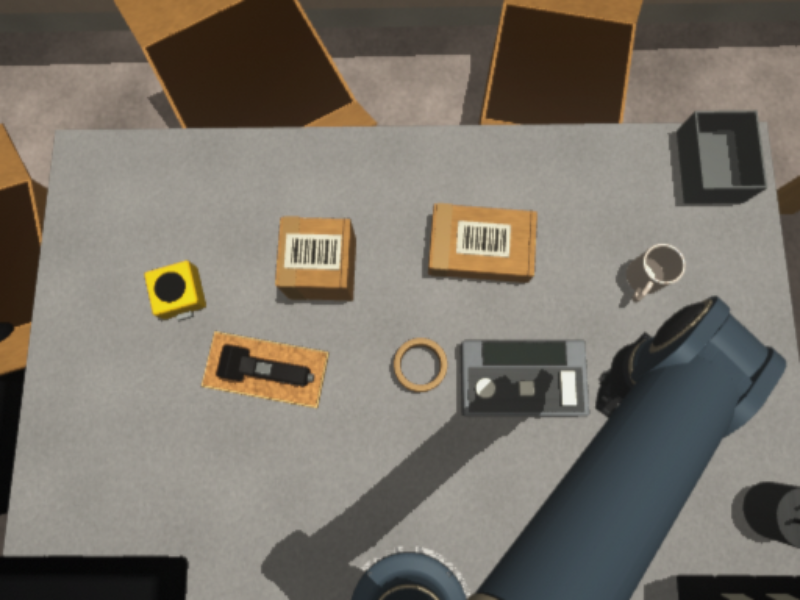

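The scanner lies on its pad at (265,370), and the cartons, tape roll, mug and tape measure are where they were. The differences over the keys are the arm's shadow. Handing in.

```bash
python3 -c "
from plant import robot
robot.close_job()"
```

```text
the job is handed in; nothing more can be done
```

I did all the steps in the required order and handed the job in shortly after 33 s of the 69 s allowed. No verdict is reported, and I had no read-out of the scan or of the key travel.

- **Keys:** I pressed the round key first and the bar key last. Each time the fingertip stopped at z = 0.051 m, which matches the full 8 mm of travel; the square key was not touched.
- **Scan:** I held the scanner level, with its window 10 cm from the low carton's label, for about 2.7 s. The head's slanted face measured 45° as expected, and the wrist view showed the head centred on the label.
- **Tilt check:** my first check of the held scanner took that slanted face for the flat top of the head, so its numbers (height and normal) did not match what I expected. The side view then showed the handle level.
- **Scanner put back:** it lies on its pad within 2 mm of the middle and about 1° off the pad's length.
- **Other things:** in the last top view the cartons and the other things had not moved, and the arm was clear at z = 0.28 m.

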